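# Level and lock the service frame, then click the battery onto its shoe

### The arm

A 6-joint arm with a two-finger parallel gripper is mounted at the origin on the work surface; the furniture and walls round the work are solid. World frame = base frame: x ahead of the robot, y to its left, z up, the work surface at z = 0. Lengths are in mm, angles in rad, forces in N, time in s.
With the tool pointing down it reaches from about 350 to 850 mm from the base axis. Payload 8.1 kg.
Tool frame: the origin (TCP) lies at the very end of the fingers, on their centre line; the grasp point (between the pads) lies 19 mm behind it; z points along the fingers, y is the line along which they close (so a half turn about z gives the same grasp; the last joint's range is limited). The gripper opens to 93 mm and grips with 3 to 60 N. Pads are 15 mm wide; open, the fingers measure 128 mm over their backs; the gripper's body (75 mm by 188 mm) begins 65 mm behind the grasp point.
Start: joints at [-0.085, 0.13, 1.488, -0, 1.523, -0.085], TCP at [600.004, 0.022, 218.635] pointing down, gripper open.
Joint ranges: [-2.96, 2.96], [-0.89, 2.26], [0.02, 2.5], [-1.34, 4.48], [0, 2.73], [-2.66, 2.66]. Speed limits (rad/s): [2.39, 2.39, 2.79, 3.14, 3.14, 3.14].

### API

Orientations are given as [roll, pitch, yaw] about the fixed x, y, z axes, in that order (R = Rz(yaw) Ry(pitch) Rx(roll)).
In Python, from workcell import state, cams, ticket gives the robot as it stands. The module is installed in compiled form; this text tells all that it offers.
- The arm moves only by the tool step_arm, never from a script. Its argument "targets" is a list that holds one entry, the list of rows, each a list of 6 numbers: the shift along the world's x, y, z in m, then the turn, a rotation vector about the world's x, y, z in degrees. A call has exactly 5 rows; each row shifts and turns the commanded pose from where the row before left it; what a row does not reach is not made up. A row lasts 1/10 s, in which the tool goes at most 50 mm and 8.59 degrees, less where a joint would pass 70% of its speed; a pose out of reach is approached as far as the arm can. A call is refused whole if a number of a shift passes 0.05 or a number of a turn 8.59, either way. A call with a gripper value outside its range is refused whole. "grip" is the opening in per cent of the stroke, from 0 (shut) to 100 (fully open), set as the call begins (left out, the last holds). The fingers move at their own pace and stop on an object; the grip force is fixed at half the most. Time passes only in rows, so rows that do not move let the fingers close, or fill a call up. It gives the time, the measured TCP pose, the force, the opening and the grip force at its end, in the units of the state.
- state(): the state, without advancing time (a new reading comes with each control period).
- cams.get_image(name): name is "scene" or "side" or "wrist"; returns a dict with "pixels" (420x560x3 uint8, blue, green, red), "z_map" (420x560 float32, mm along the optical axis (not along the pixel's ray), 0 where there is no reading), "fx", "fy", "cx", "cy" (pixels), "k1" (the pictures are not rectified: a ray, as slopes to the right and down, at radius r is drawn at 1 + k1 r^2 times it, then the intrinsics apply), "world_from_camera" (4x4, takes a point from camera to world coordinates); the wrist camera has in their place "T_tool_cam" (4x4, takes a point from camera to tool coordinates, whose origin is the TCP and whose axes are the flange's). Camera axes: x right, y down, z forward; pixel columns grow to the right and rows downward; lengths in mm; the calibration is good to about 2 mm. A picture is of the moment at which its call begins: read the wrist's pose just before it.
- ticket.close_job(): hands the job in; it is judged then, once.
The state is a dict: "t": time; "q": joint angles; "qvel": joint speeds; "joint_efforts": joint torques, N m; "eef_pos": TCP position; "orientation": TCP orientation; "ft_force": force on the tool from outside, world axes, zero at the start; "wrist_torque": the same for the moment, N m; "finger_gap": finger opening in mm; "gripper_force": force on a finger pad.
Only numpy, scipy, OpenCV 4.12 (cv2) and the standard library are available. Lean on these libraries where they do the work, as an engineer would, in place of code of your own. Each camera call takes 0.05 s, during which the arm holds its last target. There are 200 camera calls.

### The job

Press the green board down until it lies level, then swing the red lock lever round to its stop to lock the frame. Lay the battery flat on the board's run-in, orange end towards the shoe, and let go of it; then push it from behind, not held in the fingers, along the rails until it is fully home against the end stop and the side detents have clicked into its notches. Leave the board level and locked, and leave the other things on the desk where they are.

Things in the scene. Friction and masses are not known exactly. Their poses are not given: they have to be found in the camera images.
- frame: fixed frame on the desk: grey base 262 x 96 mm, a post at each end, between them a green board that turns about its long axis. Origin on the desk under the board's middle; +x along the board from the lock post (x = -122 mm, 66 mm high, near the robot) to the end-stop post (x = 113 mm, 72 mm high), +y to the board's left, +z up. Hinge axis: parallel to x at y = 0, z = 62 mm.
- shoe_board (a joint): turn of the green board about its long axis (rad). 0 = level, against its rest pegs; positive = left (+y) edge raised; 0.9 is the end. Stiff: it stays where it is left; about 6 N down on the left edge turns it. Board 200 x 90 x 8 mm, its top 66 mm above the desk when level.
- board_edge (a point): point on the board's top face, 38 mm left of the hinge axis and 45 mm towards the lock post from the board's middle: the bare place to press down on. It moves and turns with the board. At level it is 66 mm above the desk. Mind the fixed desk monitor on the right: 0.40 m high, left edge at about x = 0.36, y = 0.16 m from the base; pass over it.
- lock_knob (a joint): turn of the red lock knob about its upright axis (rad), counter-clockwise from above. 0 = open, lever pointing to the frame's +y; 1.57 = locked, at its stop, lever pointing to the frame's -x. About 1.5 N at the lever moves it; it stays where left. Its steel tongue swings over a tab on the board's end when locked, which it can only do while the board is level.
- knob_axis (a point): on the lock knob's upright axis, at mid height of its lever (82 mm above the desk). Fixed to the frame and has its axes. Hub radius 12 mm, top at 93 mm.
- lever_tip (a point): outer end of the red lever, 56 mm from the knob axis, at mid height. The lever is a bar 10 mm wide and 14 mm high (75 to 89 mm above the desk); it turns with the knob.
- battery: loose battery module, 0.25 kg: black flange 60 x 46 x 6 mm (x, y, z) with rounded front corners and a notch in each long side; on it a grey body 34 mm wide, up to 34 mm above the underside, with an orange band and brass contacts at the front. Rear end: one flat upright face. Origin: centre of the underside; +x to the orange front, +z up. Starts upright on the desk, left of the frame.
- battery_nose (a point): front edge of the battery's underside, 30 mm ahead of its origin.
- run_in (a point): on the board's top face and centre line, 45 mm from the board's middle towards the lock post: middle of the bare run-in between two white lines, where the battery is laid. Axes as the frame's when the board is level; moves with the board.
- shoe_stop (a point): foot of the end stop's face, on the board's top face and centre line, 129 mm in +x of run_in; the nose touches it when home. Stop 20 mm high. Rails 48.4 mm apart lead to it; their lips (37 mm apart, underside 7.7 mm and top 12 mm above the board) cover the last 58 mm. Before the rails guides 8 mm high flare from 50 to 58 mm apart; they begin 96 mm before the stop.
- detent_left (a joint): how far the left sprung detent roller is pressed outward (m). 0 = out: free, or seated in the battery's notch; about 0.003 while the flange passes it. The rollers stand 30 mm before the end stop; pushing the battery past them takes about 8 to 12 N.
- detent_right (a joint): the same for the right detent roller.
- note_pad: bystander: yellow sticky note block 70 x 70 x 17 mm
- eraser: bystander: eraser 22 x 48 x 12 mm in a blue sleeve
- marker_blue: bystander: blue felt marker 129 mm long
- marker_red: bystander: red felt marker 129 mm long
- screwdriver_y: bystander: screwdriver with yellow handle, 185 mm long
- tape_roll: bystander: roll of black tape, 58 mm across, 19 mm high
- scissors: bystander: scissors with blue handles, 199 mm long
There are look-alikes about, which are no part of the job. Of the things that look like the battery, take the one that is farthest from the robot's base at the start.

How it is judged:
By the outcome, as a careful person would: the job done as asked, in the order asked, and still so for the second after the job is handed in, with the robot touching nothing.
It also fails if it takes over 72 s, if anything falls off the work surface, if the arm or the gripper's body presses on something with over 40 N, if the wrist force passes 120 N, or if a joint passes its speed limit or range.

## Working session

There is one attempt and no reset: what is moved stays moved. The work goes in short steps, Python scripts to look and compute and a tool call to move; the robot and the scene stay as the last step left them, time stands still between calls to the robot, and variables do not carry over. Pictures are saved under pics/ and viewed, at most 10 in all, crops included, and the job is handed in when it is done.

Besides the shell and the picture viewer there is one more tool, called after "Request:" in YAML: its name, and indented under it one key for each argument. step_arm: Moves the arm, as the interface text tells. Its arguments: {"type":"object","properties":{"targets":{"type":"array"},"grip":{"type":"number"}},"required":["targets"]}

```bash
mkdir -p pics; cat > h.py <<'E'
import numpy as np, cv2, pickle
from scipy.spatial.transform import Rotation as R
def grab(name):
    from workcell import state, cams
    s=state(); im=cams.get_image(name)
    if name=="wrist":
        T=np.eye(4); T[:3,:3]=R.from_euler('xyz',s['orientation']).as_matrix(); T[:3,3]=s['eef_pos']
        im["world_from_camera"]=T@np.array(im["T_tool_cam"])
    pickle.dump(im,open(f'{name}.pkl','wb'))
    return im
def load(name): return pickle.load(open(f'{name}.pkl','rb'))
def rays(im,uv):
    uv=np.atleast_2d(np.array(uv,float))
    K=np.array([[im['fx'],0,im['cx']],[0,im['fy'],im['cy']],[0,0,1.]])
    p=(uv-[im['cx'],im['cy']])/[im['fx'],im['fy']]
    q=p.copy()
    for _ in range(20): q=p/(1+im['k1']*(q**2).sum(1,keepdims=True))
    return np.c_[q,np.ones(len(q))]
def onplane(im,uv,z):
    T=np.array(im['world_from_camera']); d=rays(im,uv)@T[:3,:3].T; o=T[:3,3]
    return o+d*((z-o[2])/d[:,2])[:,None]
def depthpts(im,uv):
    T=np.array(im['world_from_camera']); uv=np.atleast_2d(uv).astype(int)
    z=im['z_map'][uv[:,1],uv[:,0]]
    return (rays(im,uv)*z[:,None])@T[:3,:3].T+T[:3,3]
def cloud(im):
    h,w=im['z_map'].shape; u,v=np.meshgrid(range(w),range(h))
    P=depthpts(im,np.c_[u.ravel(),v.ravel()]).reshape(h,w,3); P[im['z_map']==0]=np.nan
    return P
E
python3 - <<'E'
from h import *
from workcell import state
print(state())
for n in("scene","side","wrist"):
    im=grab(n); cv2.imwrite(f'pics/{n}0.png',im['pixels']); print(n,np.round(im['world_from_camera'],2).tolist(),im['fx'],im['k1'])
a=load('scene')['pixels'];
E
```

```text
{'t': 0.0, 'q': array([-8.54308087e-02,  1.31153463e-01,  1.48927024e+00,  2.17564240e-05,
        1.52299827e+00, -8.54292050e-02]), 'qvel': array([-0.00106204, -0.00121331, -0.00209838,  0.00052954,  0.00153266,
        0.00074216]), 'joint_efforts': array([-1.61290725e-03, -5.59853125e+01, -4.91755986e+01,  7.67333270e-02,
        3.59135563e-02, -2.97389461e-04]), 'eef_pos': array([5.99433764e+02, 6.05818926e-02, 2.17597018e+02]), 'orientation': array([-3.13977187e+00, -1.77737073e-04,  1.57079350e+00]), 'ft_force': array([-0.58838797,  0.3061423 , -0.12009658]), 'wrist_torque': array([ 0.02850515,  0.03399332, -0.0387884 ]), 'gripper_force': 0.0, 'finger_gap': 93.09572531836173}
scene [[-0.63, -0.54, 0.56, 57.65], [-0.78, 0.45, -0.44, 641.52], [-0.01, -0.71, -0.7, 685.28], [0.0, 0.0, 0.0, 1.0]] 386.9896047790975 -0.03275954630785225
side [[1.0, 0.0, -0.02, 587.53], [0.02, -0.6, 0.8, -738.94], [-0.01, -0.8, -0.6, 837.52], [0.0, 0.0, 0.0, 1.0]] 451.06469371822925 -0.03675214747048771
wrist [[1.0, 0.0, -0.0, 599.78], [0.0, -0.96, -0.26, 74.07], [-0.0, 0.26, -0.96, 383.66], [0.0, 0.0, 0.0, 1.0]] 361.36413560138436 -0.08229264685761027
```

View pics/scene0.png

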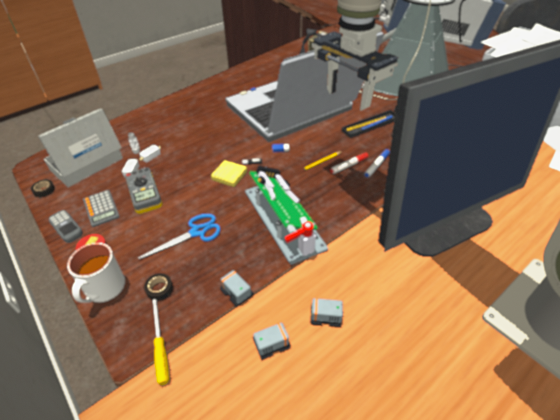

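View pics/side0.png

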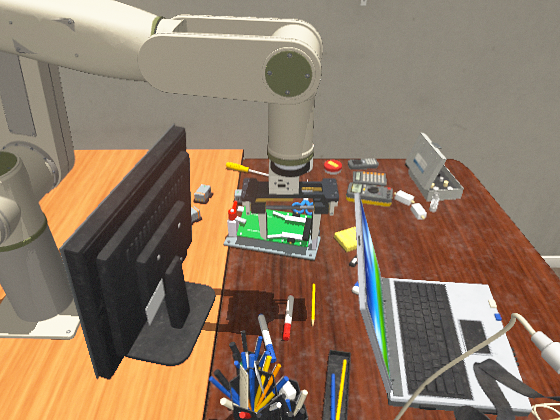

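The scene view shows the frame (board about (285,205), red lever (300,232)) and three battery-like blocks at (237,286), (271,340) and (327,311). In the side view, the arm partly hides the frame at (275,230).

```bash
python3 - <<'E'
from h import *
im=load('scene'); P=cloud(im); hsv=cv2.cvtColor(im['pixels'],cv2.COLOR_BGR2HSV)
for c in [(237,286),(271,340),(327,311)]:
    w=np.zeros(P.shape[:2],bool); w[c[1]-25:c[1]+25,c[0]-25:c[0]+25]=1
    m=w&(P[...,2]>5)&(P[...,2]<45); q=P[m]
    top=q[q[:,2]>np.nanpercentile(q[:,2],90)-6]
    r=cv2.minAreaRect(top[:,:2].astype(np.float32))
    om=w&(hsv[...,0]>3)&(hsv[...,0]<14)&(hsv[...,1]>130)&(P[...,2]>12)
    print(c,q.mean(0).round(1),'dist',np.hypot(*q.mean(0)[:2]).round(),np.nanpercentile(q[:,2],[50,95]).round(1),r,'orange',om.sum(),P[om].mean(0).round(1) if om.sum() else '')
# frame
g=(hsv[...,0]>50)&(hsv[...,0]<75)&(hsv[...,1]>120); q=P[g&(P[...,2]>20)&(P[...,2]<130)]
print('green',len(q)); c=q.mean(0); U,S,V=np.linalg.svd(q-c,full_matrices=False); print(c.round(1),S,V.round(3)); print((((q-c)@V.T).min(0)),((q-c)@V.T).max(0))
rd=((hsv[...,0]<5)|(hsv[...,0]>174))&(hsv[...,1]>150)&(P[...,2]>70)&(P[...,2]<96); v,u=np.nonzero(rd); print('red',rd.sum(),u.min(),u.max(),v.min(),v.max())
qr=P[rd&(np.abs(P[...,0]-c[0])<250)]; print(cv2.minAreaRect(qr[:,:2].astype(np.float32)),np.nanmean(qr,0))
def up(im,u0,v0,u1,v1,n,k): cv2.imwrite(n,cv2.resize(im['pixels'][v0:v1,u0:u1],None,fx=k,fy=k,interpolation=cv2.INTER_CUBIC))
a=cv2.resize(im['pixels'][150:360,200:350],None,fx=2.8,fy=2.8,interpolation=cv2.INTER_CUBIC)
cv2.imwrite('pics/crop1.png',a)
E
```

```text
(237, 286) [452.1 441.2  26.7] dist 632.0 [32.5 35.2] ((458.09759521484375, 437.49285888671875), (59.7581901550293, 34.55358123779297), 2.9615371227264404) orange 4 [480.3 439.4  32.7]
(271, 340) [320.2 456.   27.8] dist 557.0 [32.9 35.5] ((324.5818786621094, 452.86712646484375), (57.714202880859375, 36.19593811035156), 73.81031799316406) orange 7 [304. 437.  23.]
(327, 311) [298.8 340.5  26.9] dist 453.0 [32.8 35.7] ((302.9888610839844, 335.369873046875), (58.125885009765625, 36.05726623535156), 43.899147033691406) orange 10 [306.  361.4  25.7]
green 977
[540.2 245.8  70.9] [1535.72589197  805.14560984   76.10548589] [[-0.979  0.205 -0.018]
 [ 0.171  0.858  0.484]
 [-0.114 -0.471  0.875]]
[-123.71514575  -57.93514421  -37.6956432 ] [262.34062927  35.73618092   4.54433029]
red 197 285 312 224 241
((445.0591735839844, 283.13275146484375), (64.4779281616211, 18.357357025146484), 75.48548889160156) [441.40322447 284.23510613  85.69238058]
```

View pics/wrist0.png

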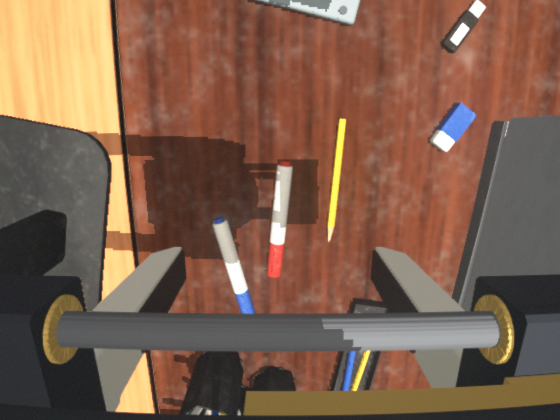

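View pics/crop1.png

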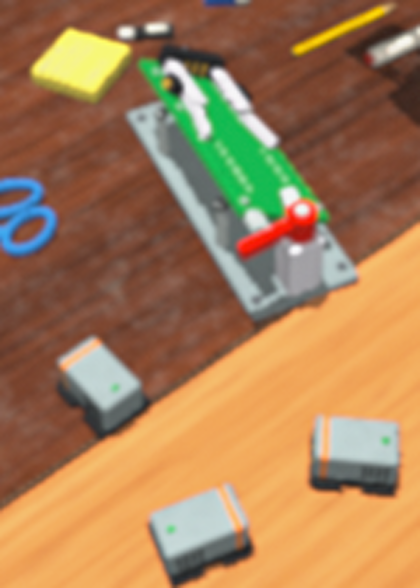

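The wrist view shows only bystanders: markers, pencil, eraser. In the enlarged scene crop the lever points to frame +y (open), the board is raised on its left, and the target battery (lower left) has its orange end towards +x. That battery is the farthest, at 632 mm. I'll go above the frame for a close look.

Request:
step_arm:
  targets:
    - [[0,0.02,0.03,0,0,8.5],[0,0.04,0.03,0,0,8.5],[0,0.045,0.03,0,0,8.5],[0,0.045,0.03,0,0,8.5],[0,0.045,0.02,0,0,8.5]]
  grip: 0

```text
t: 0.65
eef_pos: [600.1, 189.5, 356.3]
orientation: [3.14, 0.001, 2.318]
ft_force: [0.2, -0.7, 0.1]
finger_gap: 57.6
gripper_force: 0.0
```

Request:
step_arm:
  targets:
    - [[0,0.03,0,0,0,8.5],[0,0,0,0,0,8.5],[0,0,0,0,0,8.5],[0,0,0,0,0,8.5],[0,0,0,0,0,1.5]]

```text
t: 1.15
eef_pos: [599.9, 218.4, 353.6]
orientation: [-3.141, -0.001, 2.936]
ft_force: [-0.1, -0.3, 0.6]
finger_gap: 17.5
gripper_force: 0.0
```

```bash
python3 - <<'E'
from h import *
from workcell import state
im=grab('wrist'); s=state(); print(s['eef_pos'],s['orientation'],s['q'])
cv2.imwrite('pics/w1.png',im['pixels'])
E
```

```text
[599.87621818 218.24897034 353.65802545] [-3.14122364e+00 -6.67532175e-04  2.93268562e+00] [ 2.68654858e-01  2.24884155e-01  1.13935174e+00 -2.13736192e-05
  1.77811921e+00 -1.09323895e+00]
```

View pics/w1.png

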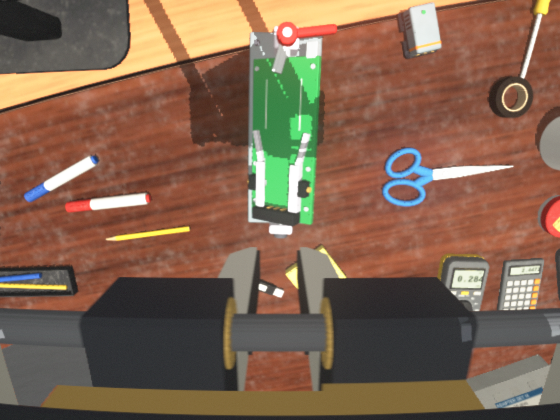

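The wrist view shows the whole frame: knob hub (287,33), lever tip (337,29), end-stop post (280,230). The battery is at (421,30) with its orange band towards +x.

```bash
python3 - <<'E'
from h import *
im=load('wrist'); P=cloud(im); hsv=cv2.cvtColor(im['pixels'],cv2.COLOR_BGR2HSV)
red=((hsv[...,0]<6)|(hsv[...,0]>172))&(hsv[...,1]>130)&(P[...,2]>70)&(P[...,2]<100)
v,u=np.nonzero(red); w=(u>260)&(u<350)&(v<60); v,u=v[w],u[w]
X=onplane(im,np.c_[u,v],89); print('red',cv2.minAreaRect(X[:,:2].astype(np.float32)), 'depth z',np.nanpercentile(P[v,u,2],[5,50,95]))
print('hub',onplane(im,[[287,33]],93),'tip',onplane(im,[[337,29.5]],86))
# base plate grey/long edges
g=(hsv[...,0]>50)&(hsv[...,0]<75)&(hsv[...,1]>120)
n,l,st,ct=cv2.connectedComponentsWithStats(g.astype(np.uint8)); k=1+st[1:,4].argmax(); m=l==k
q=P[m]; q=q[~np.isnan(q[:,0])&(q[:,2]>20)]; c=q.mean(0); V=np.linalg.svd(q-c,full_matrices=False)[2]; print('green',c.round(1),V.round(3)); e=(q-c)@V.T; print(np.percentile(e,[.5,99.5],axis=0).round(1))
# all points above 15mm near frame: rotate and histogram
A=P.reshape(-1,3); A=A[~np.isnan(A[:,0])]
# base: z 4..14 around
b=A[(A[:,2]>5)&(A[:,2]<130)&(A[:,0]>400)&(A[:,0]<720)&(A[:,1]>150)&(A[:,1]<330)]
print('frame pts',cv2.minAreaRect(b[:,:2].astype(np.float32)),np.percentile(b[:,2],[1,10,50,99]))
bt=(P[...,2]>28)&(P[...,2]<45); bt[:, :395]=0; bt[70:]=0; bt[:,450:]=0
print('bat',cv2.minAreaRect(P[bt][:,:2].astype(np.float32)),P[bt].mean(0))
m1=bt|((P[...,2]>3)&(P[...,2]<28)); m1[:,:395]=0; m1[70:]=0; m1[:,450:]=0
print('bat all',cv2.minAreaRect(P[m1][:,:2].astype(np.float32)))
E
```

```text
red ((449.9967346191406, 282.98358154296875), (65.55323791503906, 24.316619873046875), 78.35697174072266) depth z [83.34470958 89.2515182  93.5147833 ]
hub [[445.83982998 261.61971847  93.        ]] tip [[451.77285623 317.64440945  86.        ]]
green [549.3 241.3  69.2] [[ 0.976 -0.219  0.008]
 [ 0.185  0.841  0.509]
 [ 0.118  0.495 -0.861]]
[[-81.  -49.2  -2. ]
 [111.   38.5   4.6]]
frame pts ((556.9283447265625, 237.31655883789062), (102.40615844726562, 263.15997314453125), 75.82059478759766) [ 9.17901245 12.03022129 69.42932697 95.96013931]
bat ((460.5488586425781, 438.9918518066406), (58.31497573852539, 35.19777297973633), 3.871968984603882) [460.36455176 437.73645256  33.99612134]
bat all ((457.6596984863281, 447.11236572265625), (73.91268157958984, 74.0079574584961), 81.84713745117188)
```

Request:
step_arm:
  targets:
    - [[-0.0144,0.0116,-0.045,0,0,0],[-0.0144,0.0116,-0.045,0,0,0],[-0.0144,0.0116,-0.045,0,0,0],[-0.0144,0.0116,-0.045,0,0,0],[-0.0144,0.0116,-0.045,0,0,0]]

```text
t: 1.7
eef_pos: [527.2, 276.4, 127.4]
orientation: [3.141, 0.0, 2.927]
ft_force: [1.3, -0.4, 0.2]
finger_gap: 0.4
gripper_force: 0.0
```

Request:
step_arm:
  targets:
    - [[0,0,-0.02,0,0,0],[0,0,-0.01,0,0,0],[0,0,-0.01,0,0,0],[0,0,-0.008,0,0,0],[0,0,-0.005,0,0,0]]

```text
t: 2.2
eef_pos: [530.6, 278.4, 79.3]
orientation: [3.136, 0.004, 2.93]
ft_force: [-1.7, 6.5, 8.4]
finger_gap: 0.7
gripper_force: 4.2
```

Request:
step_arm:
  targets:
    - [[0,0,-0.004,0,0,0],[0,0,-0.004,0,0,0],[0,0,-0.003,0,0,0],[0,0,-0.003,0,0,0],[0,0,0,0,0,0]]

```text
t: 2.7
eef_pos: [531.4, 277.9, 66.2]
orientation: [3.136, 0.006, 2.93]
ft_force: [-0.5, 3.3, 9.5]
finger_gap: 1.0
gripper_force: 4.7
```

Request:
step_arm:
  targets:
    - [[0,0,-0.002,0,0,0],[0,0,-0.002,0,0,0],[0,0,-0.002,0,0,0],[0,0,0,0,0,0],[0,0,0,0,0,0]]

```text
t: 3.2
eef_pos: [531.7, 278.1, 65.8]
orientation: [3.136, 0.006, 2.931]
ft_force: [-22.6, -6.2, 51.1]
finger_gap: 0.7
gripper_force: 25.6
```

Request:
step_arm:
  targets:
    - [[0,0,0.01,0,0,0],[0,0,0.03,0,0,0],[0,0,0.04,0,0,0],[0,0,0.04,0,0,0],[0,0,0.03,0,0,0]]

```text
t: 3.7
eef_pos: [530.1, 276.5, 211.2]
orientation: [3.138, 0.005, 2.93]
ft_force: [0.4, 0.4, 0.7]
finger_gap: 0.4
gripper_force: 0.0
```

```bash
cat > m.py <<'E'
from h import *
from workcell import state
im=grab('wrist'); P=cloud(im); hsv=cv2.cvtColor(im['pixels'],cv2.COLOR_BGR2HSV)
print(state()['eef_pos'],state()['orientation'])
g=(hsv[...,0]>50)&(hsv[...,0]<75)&(hsv[...,1]>120)&(P[...,2]>40)&(P[...,2]<110)
n,l,st,ct=cv2.connectedComponentsWithStats(g.astype(np.uint8)); k=1+st[1:,4].argmax(); m=l==k
q=P[m]; c=q.mean(0); V=np.linalg.svd(q-c,full_matrices=False)[2]; print('green',c.round(1),V[2].round(3))
v,u=np.nonzero(m); X=onplane(im,np.c_[u,v],66)[:,:2].astype(np.float32); print('board rect',cv2.minAreaRect(X))
red=((hsv[...,0]<6)|(hsv[...,0]>172))&(hsv[...,1]>130)&(P[...,2]>60)&(P[...,2]<105)
v,u=np.nonzero(red); X=onplane(im,np.c_[u,v],89)[:,:2].astype(np.float32); print('red',cv2.minAreaRect(X),len(u))
hub=P[red&(P[...,2]>90.5)]; print('hub',np.median(hub,0) if len(hub) else '',len(hub))
E
python3 m.py; python3 -c "
from h import *; cv2.imwrite('pics/w2.png',load('wrist')['pixels'])"
```

```text
[532.13136182 277.36759611 216.86630573] [3.13416023 0.01081467 2.93006455]
green [523.1 241.7  65.9] [0.    0.001 1.   ]
board rect ((532.9661865234375, 240.72695922851562), (89.1815414428711, 136.4580078125), 76.58515930175781)
red ((449.1286315917969, 283.178466796875), (66.92191314697266, 22.42888069152832), 77.61725616455078) 1335
hub [445.23986272 262.81478305  92.6323929 ] 582
```

View pics/w2.png

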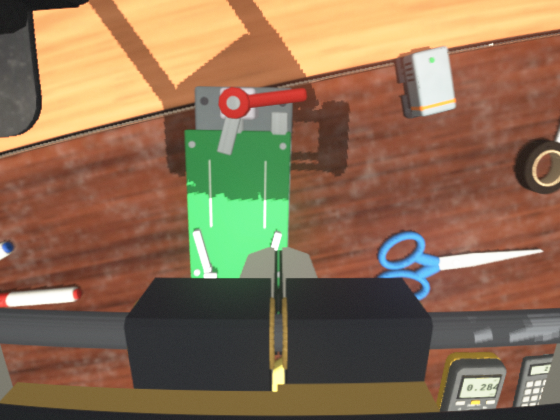

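The wrist view shows the board level now (normal (0,0,1), z = 66), the knob hub at (234,102), lever tip (305,95), tongue (228,140) and white run-in lines (211,193)/(265,193). Next is the lever.

Request:
step_arm:
  targets:
    - [[-0.0134,0.0076,-0.02,0,0,0],[-0.0134,0.0076,-0.025,0,0,0],[-0.0134,0.0076,-0.025,0,0,0],[-0.0134,0.0076,-0.025,0,0,0],[0,0,-0.01,0,0,0]]

```text
t: 4.25
eef_pos: [472.9, 306.8, 99.5]
orientation: [-3.141, -0.002, 2.932]
ft_force: [-1.4, -0.6, -0.1]
finger_gap: 0.3
gripper_force: 0.0
```

Request:
step_arm:
  targets:
    - [[0,0,-0.012,0,0,0],[0,0,-0.012,0,0,0],[0,0,-0.01,0,0,0],[0,0,0,0,0,0],[0,0,0,0,0,0]]

```text
t: 4.75
eef_pos: [474.8, 306.5, 67.3]
orientation: [3.142, 0.0, 2.932]
ft_force: [-0.0, 0.4, -0.3]
finger_gap: 0.4
gripper_force: 0.0
```

Request:
step_arm:
  targets:
    - [[0,0,0.008,0,0,0],[-0.0081,0.0026,0,0,0,0],[-0.0081,0.0026,0,0,0,0],[-0.0106,-0.0011,0,0,0,0],[-0.0099,-0.0042,0,0,0,0]]

```text
t: 5.25
eef_pos: [436.9, 307.2, 75.6]
orientation: [3.14, 0.001, 2.933]
ft_force: [2.1, 0.5, 1.8]
finger_gap: 0.8
gripper_force: 1.2
```

Request:
step_arm:
  targets:
    - [[-0.008,-0.0071,0,0,0,0],[-0.0055,-0.0093,0,0,0,0],[-0.001,-0.0044,0,0,0,0],[0,0,0,0,0,0],[0,0,0,0,0,0]]

```text
t: 5.75
eef_pos: [422.2, 286.2, 74.9]
orientation: [3.14, -0.002, 2.932]
ft_force: [-4.5, 7.8, 0.3]
finger_gap: 0.3
gripper_force: 3.6
```

Request:
step_arm:
  targets:
    - [[-0.0005,-0.002,0,0,0,0],[-0.0005,-0.002,0,0,0,0],[0,0,0,0,0,0],[0,0,0,0,0,0],[0,0,0,0,0,0]]

```text
t: 6.25
eef_pos: [422.1, 285.6, 75.3]
orientation: [3.134, -0.001, 2.932]
ft_force: [0.1, 24.3, -7.9]
finger_gap: 0.9
gripper_force: 11.7
```

Request:
step_arm:
  targets:
    - [[0.001,0.012,0,0,0,0],[0,0.01,0.02,0,0,0],[0,0.005,0.04,0,0,0],[0,0.01,0.04,0,0,5],[0.01,0.03,0.02,0,0,5]]
  grip: 100

```text
t: 6.75
eef_pos: [434.3, 347.7, 199.0]
orientation: [3.141, 0.003, 3.108]
ft_force: [0.9, 1.5, -0.4]
finger_gap: 35.8
gripper_force: 0.0
```

Request:
step_arm:
  targets:
    - [[0.015,0.04,0,0,0,6],[0.014,0.045,0,0,0,0],[0,0,0,0,0,0],[0,0,0,0,0,0],[0,0,0,0,0,0]]

```text
t: 7.25
eef_pos: [462.1, 432.4, 194.8]
orientation: [-3.14, -0.001, -3.073]
ft_force: [-0.9, -0.0, -0.0]
finger_gap: 76.0
gripper_force: 0.0
```

```bash
python3 - <<'E'
from h import *
from workcell import state
im=grab('wrist'); P=cloud(im); s=state(); print(s['eef_pos'],s['orientation'],s['q'])
near=(abs(P[...,0]-460)<60)&(abs(P[...,1]-439)<50)
t=near&(P[...,2]>29)&(P[...,2]<42); n,l,st,ct=cv2.connectedComponentsWithStats(t.astype(np.uint8)); k=1+st[1:,4].argmax(); t=l==k
v,u=np.nonzero(t); X=onplane(im,np.c_[u,v],34)[:,:2].astype(np.float32); print('top',cv2.minAreaRect(X),ct[k],np.median(P[t],0))
hsv=cv2.cvtColor(im['pixels'],cv2.COLOR_BGR2HSV); o=near&(hsv[...,0]>5)&(hsv[...,0]<18)&(hsv[...,1]>140)&(P[...,2]>25); print('orange',o.sum(),np.nanmean(P[o],0))
cv2.imwrite('pics/w3.png',im['pixels'])
sc=grab('scene'); cv2.imwrite('pics/s3.png',np.hstack([im['pixels'][::2,::2],cv2.resize(sc['pixels'][160:300,210:350],(420,420))[:210*2,:][:210] if 0 else cv2.resize(sc['pixels'][180:285,220:360],(280,210))]))
E
```

```text
[462.27172003 432.43408717 195.40770119] [-3.14107055e+00  1.99060053e-04 -3.07283894e+00] [ 6.71413656e-01  2.29862093e-01  1.41910441e+00 -5.44617770e-04
  1.49275811e+00 -9.68093842e-01]
top ((459.45770263671875, 439.5731506347656), (56.933631896972656, 34.598453521728516), 3.5435943603515625) [284.2754734  190.80522994] [458.63907677 439.0774432   34.22707796]
orange 28 [451.24463665 444.30082011 227.19796198]
```

View pics/s3.png

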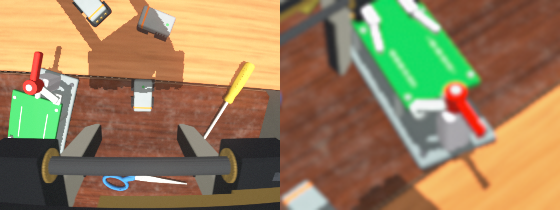

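The left half shows the lever locked (pointing to -x at (37,62)) with its tongue over the tab, and the target battery at (143,95) between the open fingers. The scene crop on the right also shows the board level and locked.

Request:
step_arm:
  targets:
    - [[-0.001,0.004,-0.04,0,0,0],[-0.001,0.003,-0.04,0,0,0],[0,0,-0.035,0,0,0],[0,0,-0.02,0,0,0],[0,0,0,0,0,0]]

```text
t: 7.85
eef_pos: [458.0, 438.0, 56.8]
orientation: [-3.138, -0.005, -3.073]
ft_force: [-0.6, -1.0, 0.1]
finger_gap: 93.0
gripper_force: 0.0
```

Request:
step_arm:
  targets:
    - [[0,0,-0.02,0,0,0],[0,0,-0.02,0,0,0],[0,0,-0.007,0,0,0],[0,0,0,0,0,0],[0,0,0,0,0,0]]

```text
t: 8.35
eef_pos: [461.1, 441.2, 15.0]
orientation: [3.14, 0.002, -3.072]
ft_force: [-0.8, -0.3, 0.6]
finger_gap: 93.0
gripper_force: 0.0
```

Request:
step_arm:
  targets:
    - [[0,-0.0015,-0.002,0,0,0],[0,0,0,0,0,0],[0,0,0,0,0,0],[0,0,0,0,0,0],[0,0,0,0,0,0]]
  grip: 0

```text
t: 8.85
eef_pos: [460.2, 439.3, 11.2]
orientation: [3.142, 0.0, -3.072]
ft_force: [0.0, 0.2, 1.0]
finger_gap: 57.4
gripper_force: 0.0
```

Request:
step_arm:
  targets:
    - [[0,0,0,0,0,0],[0,0,0,0,0,0],[0,0,0,0,0,0],[0,0,0,0,0,0],[0,0,0,0,0,0]]

```text
t: 9.35
eef_pos: [460.2, 439.2, 11.1]
orientation: [-3.141, -0.0, -3.072]
ft_force: [0.5, 0.1, -0.6]
finger_gap: 34.0
gripper_force: 29.9
```

Request:
step_arm:
  targets:
    - [[0,0,0.02,0,0,0],[0,0,0.035,0,0,0],[0,0,0.04,0,0,0],[0.01,-0.025,0.03,0,0,-4],[0.015,-0.04,0.02,0,0,-5]]

```text
t: 9.85
eef_pos: [485.3, 375.9, 158.9]
orientation: [3.139, 0.002, 3.055]
ft_force: [0.9, -0.2, -1.6]
finger_gap: 33.7
gripper_force: 29.9
```

Request:
step_arm:
  targets:
    - [[0.015,-0.045,0,0,0,-4],[0.01,-0.045,0,0,0,-4.1],[0.01,-0.03,0,0,0,0],[0,-0.01,0,0,0,0],[0,0,0,0,0,0]]

```text
t: 10.35
eef_pos: [520.1, 242.9, 155.7]
orientation: [-3.141, -0.001, 2.911]
ft_force: [-0.7, 0.0, -2.9]
finger_gap: 34.0
gripper_force: 29.9
```

```bash
python3 - <<'E'
from h import *
from workcell import state
im=grab('wrist'); P=cloud(im); s=state(); print(s['eef_pos'],s['orientation'],s['q'],s['finger_gap'])
cv2.imwrite('pics/w4.png',im['pixels'])
E
```

```text
[519.88400697 244.18712531 155.78250145] [ 3.14143494e+00 -8.21564287e-04  2.91182411e+00] [ 3.49468727e-01  9.94985378e-02  1.63718353e+00  5.89741192e-04
  1.40551183e+00 -9.91656201e-01] 33.61758469694575
```

View pics/w4.png

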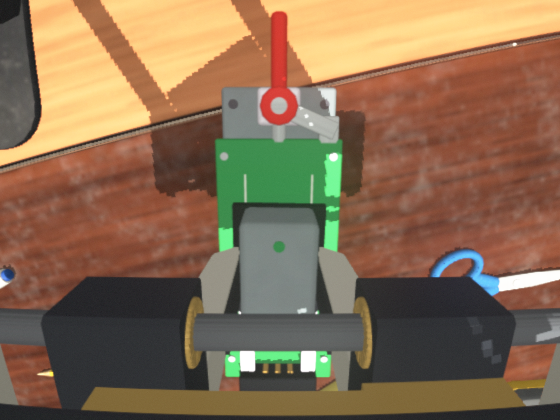

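The held battery (278,265) sits over the board, centred between the white lines (245/312, 190). The lever is locked along -x. I'll measure the board's centre line once.

```bash
python3 - <<'E'
from h import *
im=load('wrist'); hsv=cv2.cvtColor(im['pixels'],cv2.COLOR_BGR2HSV)
g=(hsv[...,0]>45)&(hsv[...,0]<80)&(hsv[...,1]>100)
L=[];Rr=[]
for v in range(150,245,4):
    u=np.nonzero(g[v,190:370])[0]+190; L.append((u.min()-.5,v)); Rr.append((u.max()+.5,v))
l=onplane(im,L,66)[:,:2]; r=onplane(im,Rr,66)[:,:2]
for e in(l,r):
    f=cv2.fitLine(e.astype(np.float32),cv2.DIST_HUBER,0,.01,.01).ravel(); print(f, np.degrees(np.arctan(f[1]/f[0])))
c=(l+r)/2; p=np.polyfit(c[:,0],c[:,1],1); print('centre y at 520:',np.polyval(p,520.),np.degrees(np.arctan(p[0])), 'width',np.median(np.linalg.norm(l-r,axis=1)))
col=g[:,260:270]; v0=[np.nonzero(col[100:200,i])[0].min()+100 for i in range(10)]; print('start',onplane(im,[[265,np.median(v0)]],66), 'line ends?')
for u0 in (245,312):
    w=(hsv[...,1]<110)&(hsv[...,2]>120); vv=np.nonzero(w[150:235,u0-2:u0+3].any(1))[0]+150; print(u0,vv.min(),vv.max(),onplane(im,[[u0,vv.min()],[u0,vv.max()]],66))
E
```

```text
[ 9.7338808e-01 -2.2916295e-01  4.9636731e+02  2.0389110e+02] -13.247795
[ 9.7132939e-01 -2.3773760e-01  5.1675116e+02  2.9113062e+02] -13.75305
centre y at 520: 244.28426399563804 -13.498964445317261 width 89.49830385628053
start [[464.33840762 247.85179382  66.        ]] line ends?
245 174 234 [[485.06930919 228.10320545  66.        ]
 [528.85195747 216.76767377  66.        ]]
312 174 234 [[495.9651376  274.72924558  66.        ]
 [540.23853914 265.51030766  66.        ]]
```

Request:
step_arm:
  targets:
    - [[0,0,-0.02,0,0,0],[0,0,-0.025,0,0,0],[0,0,-0.02,0,0,0],[0,0,-0.005,0,0,0],[0,0,0,0,0,0]]

```text
t: 10.9
eef_pos: [518.9, 245.2, 85.1]
orientation: [-3.141, -0.002, 2.915]
ft_force: [0.3, 0.2, -3.1]
finger_gap: 33.9
gripper_force: 29.9
```

Request:
step_arm:
  targets:
    - [[0,0,-0.002,0,0,0],[0,0,-0.002,0,0,0],[0,0,-0.002,0,0,0],[0,0,0,0,0,0],[0,0,0,0,0,0]]

```text
t: 11.4
eef_pos: [520.3, 244.2, 80.4]
orientation: [3.141, 0.0, 2.913]
ft_force: [-0.2, 0.3, -2.4]
finger_gap: 33.9
gripper_force: 29.9
```

Request:
step_arm:
  targets:
    - [[0,0,-0.0015,0,0,0],[0,0,-0.001,0,0,0],[0,0,-0.001,0,0,0],[0,0,0,0,0,0],[0,0,0,0,0,0]]

```text
t: 11.9
eef_pos: [520.3, 244.3, 76.9]
orientation: [3.141, 0.0, 2.913]
ft_force: [-1.7, -0.7, 0.9]
finger_gap: 33.8
gripper_force: 29.9
```

Request:
step_arm:
  targets:
    - [[0,0,0,0,0,0],[0,0,0,0,0,0],[0,0,0,0,0,0],[0,0,0,0,0,0],[0,0,0,0,0,0]]
  grip: 75

```text
t: 12.4
eef_pos: [520.2, 244.2, 76.6]
orientation: [3.142, 0.0, 2.913]
ft_force: [-0.5, -0.2, -0.4]
finger_gap: 67.3
gripper_force: 0.0
```

Request:
step_arm:
  targets:
    - [[0,0,0.02,0,0,0],[0,0,0.03,0,0,0],[0,0,0.03,0,0,0],[0,0,0.03,0,0,0],[0,0,0,0,0,0]]

```text
t: 12.9
eef_pos: [523.0, 245.3, 192.3]
orientation: [3.137, 0.007, 2.913]
ft_force: [-0.1, 0.9, 0.6]
finger_gap: 69.7
gripper_force: 0.0
```

```bash
python3 - <<'E'
from h import *
from workcell import state
im=grab('wrist'); P=cloud(im); s=state(); print(s['eef_pos'],s['orientation'],s['finger_gap'])
near=(abs(P[...,0]-520)<60)&(abs(P[...,1]-244)<50)
t=near&(P[...,2]>95)&(P[...,2]<106); n,l,st,ct=cv2.connectedComponentsWithStats(t.astype(np.uint8)); k=1+st[1:,4].argmax(); t=l==k
v,u=np.nonzero(t); X=onplane(im,np.c_[u,v],100)[:,:2].astype(np.float32); print('top',cv2.minAreaRect(X),np.median(P[t],0))
E
```

```text
[521.90984142 244.87466678 189.5859039 ] [3.13862434 0.0045362  2.91299479] 69.90509939944596
top ((519.0567016601562, 245.63809204101562), (34.02581787109375, 57.74470901489258), 75.86690521240234) [517.98753458 245.81120787  99.69505146]
```

Request:
step_arm:
  targets:
    - [[-0.02,0.004,0,0,0,0],[-0.0274,0.006,0,0,0,0],[0,0,0,0,0,0],[0,0,0,0,0,0],[0,0,0,0,0,0]]
  grip: 0

```text
t: 13.45
eef_pos: [473.2, 254.0, 186.0]
orientation: [-3.141, -0.0, 2.913]
ft_force: [0.1, 0.3, 0.0]
finger_gap: 34.1
gripper_force: 0.0
```

Request:
step_arm:
  targets:
    - [[0,0,-0.03,0,0,0],[0,0,-0.03,0,0,0],[0,0,-0.02,0,0,0],[0,0,0,0,0,0],[0,0,0,0,0,0]]

```text
t: 13.95
eef_pos: [473.1, 253.9, 106.6]
orientation: [-3.141, -0.001, 2.912]
ft_force: [0.0, 1.0, 0.8]
finger_gap: 0.7
gripper_force: 0.0
```

Request:
step_arm:
  targets:
    - [[0.001,0.0012,-0.012,0,0,0],[0,0,-0.012,0,0,0],[0,0,-0.008,0,0,0],[0,0,-0.004,0,0,0],[0,0,0,0,0,0]]

```text
t: 14.45
eef_pos: [473.1, 255.2, 69.6]
orientation: [-3.141, -0.001, 2.913]
ft_force: [-0.0, 0.5, 0.0]
finger_gap: 0.4
gripper_force: 0.0
```

Request:
step_arm:
  targets:
    - [[0.004,-0.001,0,0,0,0],[0.006,-0.0014,0,0,0,0],[0.0075,-0.0018,0,0,0,0],[0.0075,-0.0018,0,0,0,0],[0.0075,-0.0018,0,0,0,0]]

```text
t: 14.95
eef_pos: [507.2, 247.5, 70.9]
orientation: [3.141, 0.0, 2.913]
ft_force: [-2.3, 1.4, 1.2]
finger_gap: 0.8
gripper_force: 1.0
```

Request:
step_arm:
  targets:
    - [[0.006,-0.0014,0,0,0,0],[0.006,-0.0014,0,0,0,0],[0.006,-0.0014,0,0,0,0],[0.003,-0.0007,0,0,0,0],[0,0,0,0,0,0]]

```text
t: 15.45
eef_pos: [527.9, 242.5, 70.5]
orientation: [-3.142, 0.0, 2.913]
ft_force: [0.7, -0.2, 0.9]
finger_gap: 0.4
gripper_force: 0.0
```

```bash
python3 - <<'E'
from h import *
from workcell import state
im=grab('wrist'); s=state(); print(s['eef_pos'],s['orientation'],s['finger_gap'])
sc=grab('scene'); si=grab('side')
c=lambda i,y,x,h,w: cv2.resize(i['pixels'][y:y+h,x:x+w],(400,300),interpolation=cv2.INTER_CUBIC)
cv2.imwrite('pics/p5.png',np.vstack([np.hstack([c(sc,165,225,90,120),c(si,175,215,90,120)]),np.hstack([c(im,120,160,240,320)]*1+[c(im,0,0,420,560)])]))
E
```

```text
[527.71560398 242.58982487  70.52412541] [3.14152151e+00 5.32507493e-04 2.91271511e+00] 0.6373390960970038
```

View pics/p5.png

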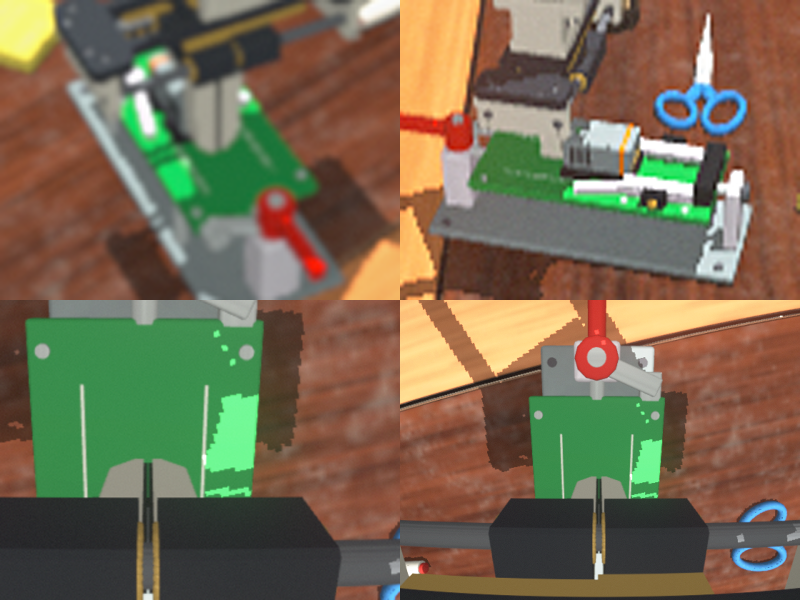

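The battery is upright and pushed from behind; in the side crop (top right) its front is just under the rail lips, around (640,150). I'll keep going.

Request:
step_arm:
  targets:
    - [[0.004,-0.001,0,0,0,0],[0.005,-0.0012,0,0,0,0],[0.005,-0.0012,0,0,0,0],[0.004,-0.001,0,0,0,0],[0.003,-0.0007,0,0,0,0]]

```text
t: 16.1
eef_pos: [547.2, 237.6, 70.5]
orientation: [-3.141, -0.003, 2.913]
ft_force: [-13.8, -0.9, 9.1]
finger_gap: 0.5
gripper_force: 6.8
```

Request:
step_arm:
  targets:
    - [[0.004,-0.001,0,0,0,0],[0.004,-0.001,0,0,0,0],[0.004,-0.001,0,0,0,0],[0.003,-0.0007,0,0,0,0],[0.002,-0.0005,0,0,0,0]]

```text
t: 16.6
eef_pos: [564.7, 233.5, 70.4]
orientation: [-3.141, -0.002, 2.913]
ft_force: [-7.9, -0.6, 4.0]
finger_gap: 0.2
gripper_force: 3.5
```

Request:
step_arm:
  targets:
    - [[0.003,-0.0007,0,0,0,0],[0.003,-0.0007,0,0,0,0],[0.002,-0.0005,0,0,0,0],[0.002,-0.0005,0,0,0,0],[0.001,-0.0002,0,0,0,0]]

```text
t: 17.1
eef_pos: [577.0, 230.8, 70.7]
orientation: [3.141, 0.001, 2.913]
ft_force: [-0.7, -0.4, -0.9]
finger_gap: 0.7
gripper_force: 0.5
```

Request:
step_arm:
  targets:
    - [[0.001,-0.0002,0,0,0,0],[0.001,-0.0002,0,0,0,0],[0.001,-0.0002,0,0,0,0],[0.001,-0.0002,0,0,0,0],[0,0,0,0,0,0]]

```text
t: 17.6
eef_pos: [578.4, 230.3, 70.6]
orientation: [-3.141, -0.004, 2.913]
ft_force: [-12.1, -0.4, 7.8]
finger_gap: 0.4
gripper_force: 5.9
```

Request:
step_arm:
  targets:
    - [[0.001,-0.0002,0,0,0,0],[0.001,-0.0002,0,0,0,0],[0.001,-0.0002,0,0,0,0],[0.001,-0.0002,0,0,0,0],[0,0,0,0,0,0]]

```text
t: 18.1
eef_pos: [578.5, 230.3, 70.5]
orientation: [-3.139, -0.011, 2.914]
ft_force: [-32.6, 1.8, 22.8]
finger_gap: 0.4
gripper_force: 15.8
```

Request:
step_arm:
  targets:
    - [[-0.006,0.0014,0,0,0,0],[-0.014,0.003,0,0,0,0],[-0.005,0.001,0.02,0,0,0],[0,0,0.04,0,0,0],[0,0,0.045,0,0,0]]

```text
t: 18.6
eef_pos: [558.2, 234.3, 175.1]
orientation: [-3.14, -0.002, 2.913]
ft_force: [1.0, 0.2, 0.5]
finger_gap: 0.3
gripper_force: 0.0
```

Request:
step_arm:
  targets:
    - [[0.02,0,0.04,0,0,0],[0.03,0,0.03,0,0,0],[0.04,0,0,0,0,0],[0,0,0,0,0,0],[0,0,0,0,0,0]]

```text
t: 19.1
eef_pos: [649.6, 234.3, 244.0]
orientation: [-3.141, -0.002, 2.912]
ft_force: [0.3, -0.3, -0.4]
finger_gap: 0.7
gripper_force: 0.0
```

```bash
python3 - <<'E'
from h import *
from workcell import state
im=grab('wrist'); s=state(); print(s['eef_pos'],s['ft_force'])
sc=grab('scene'); si=grab('side'); P=cloud(im)
near=(abs(P[...,0]-617)<60)&(abs(P[...,1]-221)<50)
t=near&(P[...,2]>95)&(P[...,2]<106); v,u=np.nonzero(t); X=onplane(im,np.c_[u,v],100)[:,:2].astype(np.float32); print(cv2.minAreaRect(X),t.sum())
c=lambda i,y,x,h,w: cv2.resize(i['pixels'][y:y+h,x:x+w],(400,300),interpolation=cv2.INTER_CUBIC)
cv2.imwrite('pics/p6.png',np.vstack([np.hstack([c(sc,165,225,90,120),c(si,175,215,90,120)]),np.hstack([c(im,120,200,120,160),c(im,0,0,420,560)])]))
E
```

```text
[648.94816581 234.50039468 244.65413856] [ 0.45177106  0.37341905 -0.37206929]
((614.6995849609375, 222.30203247070312), (32.79381561279297, 56.14790344238281), 76.74559783935547) 2515
```

View pics/p6.png

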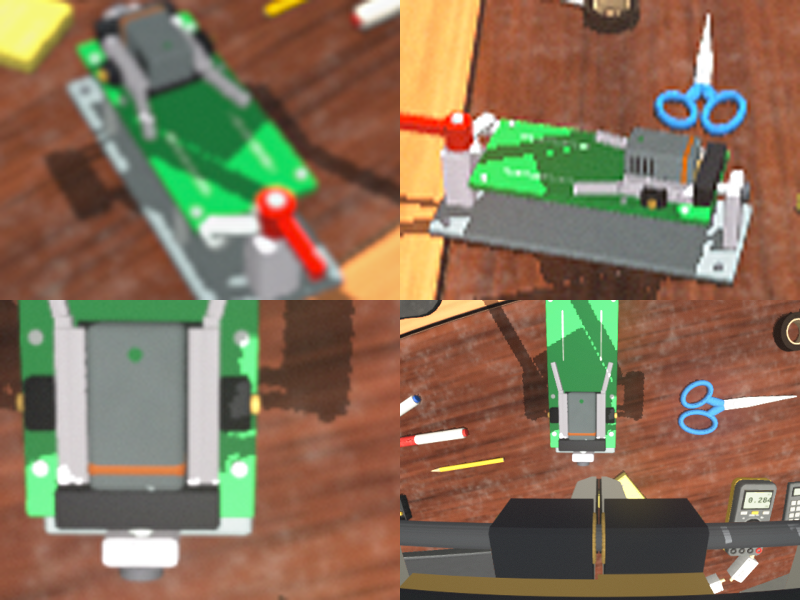

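The battery sits against the black end stop (crop (135,490)). The roller housings lie beside its notches, the lever points to -x, the board is level, and the bystanders look undisturbed. Handing in.

```bash
python3 -c "
from workcell import ticket; print(ticket.close_job())"
```

```text
the job is handed in; nothing more can be done
None
```

I handed in the job at about 19 s of the 72 s allowed. The board is level and locked. The battery was pushed from behind until it met a hard stop, and the last pictures show it against the end stop. I could not read the detents directly; I infer they clicked in from the drop in push force and that final position.

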